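# Take one glue cup from the nested stack

### The job

Take only the top cup off the stack of blue nesting glue cups and stand it upright on the round cork disc on the stone block, its foot wholly on the cork; set it down, do not drop it. The other blue cups must stay nested where they are, not lifted or pulled along, and the stack of white cups must be left alone.

Things in the scene. Friction and masses are not known exactly. Their poses are not given: they have to be found in the camera images.
- blue_top_mid (a point): centre (half-way up) of the top blue cup, white rim band, z up. Stepped plastic cup 75 mm high, 80 g: foot 44 mm across for the lower 34 mm, then 60 mm across to the rim, wall 3 mm. Its foot sits loosely in the cup below, its shoulder on that cup's rim: only its top 41 mm stands free; fingers reaching lower also grip the next cup. Raised 40 mm straight up, it is free.
- blue_next_mid (a point): centre (half-way up) of the next blue cup, of the same shape, nested 41 mm lower than the top one; it must stay in the stack. A third blue cup is below it, standing in a low fixed wooden ring 96 mm in diameter and 13 mm high.
- white_top_mid (a point): centre (half-way up) of the top cup of the other stack: two white cups of the same shape with black rim bands, in a wooden ring like the other; to be left alone. Which side of the bench each stack stands on varies.
- cork_top (a point): centre of the upper face of the round cork disc, 92 mm in diameter and 4 mm thick, fixed on top of a pale stone block 160 by 220 mm and 50 mm high that is fixed on the bench, so the disc's face is 54 mm above the bench; z points up.
Things that resemble listed ones, but are neither listed nor needed, are in the scene too. What is shaped like the part that bears blue_top_mid but green is not meant.

How it is judged:
By the outcome, as a careful person would: the job done as asked, in the order asked, and still so for the second after the job is handed in, with the robot touching nothing.
It also fails if it takes over 35 s, if anything falls off the work surface, if the arm or the gripper's body presses on something with over 40 N, if the wrist force passes 120 N, or if a joint passes its speed limit or range.

### The arm

A 6-joint arm with a two-finger parallel gripper is mounted at the origin on the work surface. World frame = base frame: x ahead of the robot, y to its left, z up, the work surface at z = 0. Lengths are in m, angles in rad, forces in N, time in s.
With the tool pointing down it reaches from about 0.25 to 0.775 m from the base axis. Payload 4 kg.
Tool frame: the origin (TCP) lies midway between the tips of the shut fingers; the grasp point (between the pads) lies 19 mm behind it; y points along the fingers, x is the direction in which the jaws open and shut, and the axes are right-handed (so a half turn about y gives the same grasp; the last joint's range is limited). The gripper opens to 94 mm and grips with 3 to 60 N. Pads are 16 mm wide; open, the fingers measure 119 mm over their backs; the gripper's body (75 mm by 177 mm) begins 78 mm behind the grasp point.
Start: joints at [-1.439, 0.087, 1.371, -0, 1.684, -0.103], TCP at [0.128, -0.535, 0.206] pointing down, gripper open.
Joint ranges: [-3.1, 3.1], [-0.76, 2.03], [0.27, 2.55], [-1.08, 4.22], [0.17, 2.65], [-2.57, 2.57]. Speed limits (rad/s): [2.79, 2.79, 3.14, 3.14, 3.14, 3.14].

### API

Orientations are given as [roll, pitch, yaw] about the fixed x, y, z axes, in that order (R = Rz(yaw) Ry(pitch) Rx(roll)).
In Python, from bench import robot gives the robot as it stands.
- The arm moves only by the shell command python3 -m creep 'ROWS'. ROWS is JSON, a list of rows, each a list of 7 numbers: the shift along the tool's x, y, z in mm, then the turn, a rotation vector about the tool's x, y, z in degrees, then the closure in counts, from 0 (fully open) to 255 (shut). A call has 1 to 5 rows; each row is the pose to reach, as a shift and turn from the pose commanded when the call began, along the tool's axes at that moment; what a row does not reach only later rows make up. A row lasts 1/8 s, in which the tool goes at most 62.5 mm and 10.7 degrees, less where a joint would pass 70% of its speed; a pose out of reach is approached as far as the arm can. A call with a gripper value outside its range is refused whole. The fingers move at their own pace and stop on an object; the grip force is fixed at half the most. Time passes only in rows, so rows that repeat a pose let the fingers close. It gives the time, the measured TCP pose, the force and the opening at its end, in the units of the state.
- robot.get_obs(): the state, without advancing time (a new reading comes with each control period).
- robot.snapshot(name): name is "side" or "top"; returns a dict with "color" (420x560x3 uint8, blue, green, red), "fx", "fy", "cx", "cy" (pixels), "world_from_camera" (4x4, takes a point from camera to world coordinates). Camera axes: x right, y down, z forward; pixel columns grow to the right and rows downward; lengths in m; the calibration is good to about 2 mm. A picture is of the moment at which its call begins. There is no depth.
- robot.close_job(): hands the job in, once; it reports no verdict.
Trained networks look in the newest picture that a camera, given by its name, has taken for a name from the list of things; names that differ only in an ending like _2 or _b are one class to them, and where a whole thing is asked for, a point or a joint stands for the part that bears it (a point fixed in the world has none). Each returns a list of dicts, best first, with "p" (0 to 1); they miss things now and then, are a little off and sometimes report something else, mostly with a low value. They report only what shows in the picture. A call takes as long as a camera call. They do not tell look-alikes from the thing itself.
- robot.spot_in(name, camera): "point" ([x, y, z] in m, in world coordinates, good to about 4 mm: the middle of the surface that is visible of it).
- robot.landmark_of(name, camera): "point" ([x, y, z] in m, in world coordinates, good to about 4 mm: a listed point, or the origin of a listed thing).
The state is a dict: "time": time; "joint_positions": joint angles; "qvel": joint speeds; "joint_torque": joint torques, N m; "tool_pos": TCP position; "ee_rot": TCP orientation; "wrist_force": force on the tool from outside, world axes, zero at the start; "wrist_torque": the same for the moment, N m; "width": finger opening in m.
Only numpy, scipy, OpenCV 4.12 (cv2) and the standard library are available. Lean on these libraries where they do the work, as an engineer would, in place of code of your own. Each camera call takes 0.05 s, during which the arm holds its last target.

## Working session

There is one attempt and no reset: what is moved stays moved. The work goes in short steps, Python scripts to look and compute and a shell command to move; the robot and the scene stay as the last step left them, time stands still between calls to the robot, and variables do not carry over. Pictures are saved under pics/ and viewed, and the job is handed in when it is done.

```bash
mkdir -p pics; ls
python3 - <<'E'
from bench import robot
import cv2
o=robot.get_obs(); print(o['time'],o['tool_pos'],o['ee_rot'],o['width'])
for c in ("side","top"):
    s=robot.snapshot(c); cv2.imwrite(f"pics/{c}0.png",s["color"])
    print(c,s["fx"],s["cx"],s["cy"],s["world_from_camera"])
    for n in ("blue_top_mid","blue_next_mid","white_top_mid","cork_top"):
        print(n,[(r["point"],r["p"]) for r in robot.landmark_of(n,c)])
print(robot.get_obs()['time'])
E
```

```text
pics
0.0 [ 0.12786428 -0.53435277  0.20429691] [-1.57056088  0.00224905 -1.33601331] 0.09399293567725062
side 446.56785186005146 284.2009936921388 206.86157669987523 [[-0.98545096 -0.10564769  0.13313516  0.37884521]
 [-0.16960933  0.66159056 -0.7304318   0.76190042]
 [-0.01091253 -0.74238568 -0.66988388  0.77208558]
 [ 0.          0.          0.          1.        ]]
blue_top_mid [([0.3793, 0.2743, 0.0379], 0.94), ([0.6398, 0.2262, 0.0442], 0.88), ([0.5228, 0.2411, 0.1213], 0.72), ([0.5707, 0.3701, 0.038], 0.65)]
blue_next_mid [([0.5234, 0.241, 0.0835], 0.74)]
white_top_mid [([0.5266, -0.2823, 0.0901], 0.7)]
cork_top [([0.5486, 0.0539, 0.0528], 0.84)]
top 465.0458053090102 279.4053956952767 204.38762217873557 [[ 0.0111567  -0.99693085  0.07748807  0.44353511]
 [-0.99976942 -0.0125432  -0.01742939  0.04416806]
 [ 0.01834784 -0.07727575 -0.99684092  1.15393698]
 [ 0.          0.          0.          1.        ]]
blue_top_mid [([0.3831, 0.2687, 0.0372], 0.91), ([0.5682, 0.3641, 0.0351], 0.65), ([0.5233, 0.2385, 0.1289], 0.55)]
blue_next_mid [([0.5199, 0.2408, 0.0831], 0.56)]
white_top_mid [([0.5295, -0.2836, 0.0846], 0.69)]
cork_top [([0.5485, 0.0504, 0.0569], 0.74)]
0.5
```

View pics/side0.png

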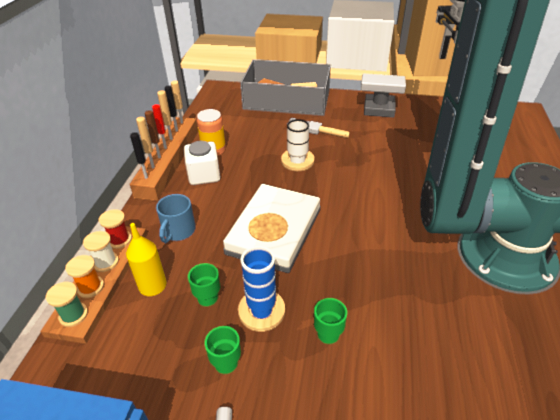

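View pics/top0.png

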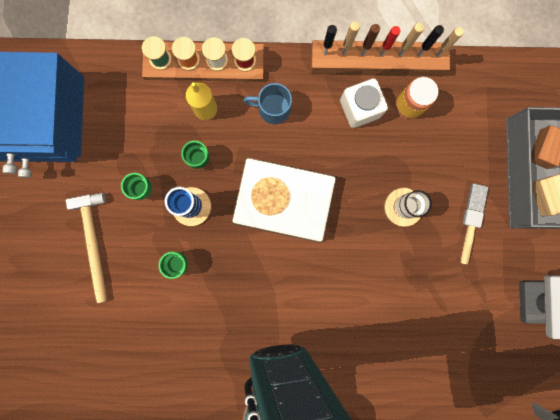

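Blue stack with white bands: side (260,285), top (183,205). Three green look-alike cups: top (194,153), (135,186), (172,265), excluded by colour. White stack: top (410,205). Cork: top (270,196). I'll confirm the blue stack in one crop and refine its position.

```bash
python3 - <<'E'
import cv2,numpy as np
a=cv2.imread("pics/side0.png")[230:335,210:315]; b=cv2.imread("pics/top0.png")[170:240,150:220]
a=cv2.resize(a,(400,400),interpolation=cv2.INTER_CUBIC);b=cv2.resize(b,(400,400),interpolation=cv2.INTER_CUBIC)
cv2.imwrite("pics/crop0.png",np.hstack([a,b]))
E
cat > h.py <<'E'
import numpy as np
CAM={"side":(446.56785186,446.56785186,284.2009937,206.8615767),"top":(465.0458053,465.0458053,279.4053957,204.3876222)}
W={"side":np.array([[-0.98545096,-0.10564769,0.13313516,0.37884521],[-0.16960933,0.66159056,-0.7304318,0.76190042],[-0.01091253,-0.74238568,-0.66988388,0.77208558]]),
"top":np.array([[0.0111567,-0.99693085,0.07748807,0.44353511],[-0.99976942,-0.0125432,-0.01742939,0.04416806],[0.01834784,-0.07727575,-0.99684092,1.15393698]])}
def onplane(c,u,v,z):
    fx,fy,cx,cy=CAM[c]; d=W[c][:,:3]@np.array([(u-cx)/fx,(v-cy)/fy,1]); o=W[c][:,3]
    return o+d*(z-o[2])/d[2]
def proj(c,p):
    fx,fy,cx,cy=CAM[c]; q=W[c][:,:3].T@(np.asarray(p)-W[c][:,3]); return fx*q[0]/q[2]+cx,fy*q[1]/q[2]+cy
E
```

```text
(no output)
```

View pics/crop0.png

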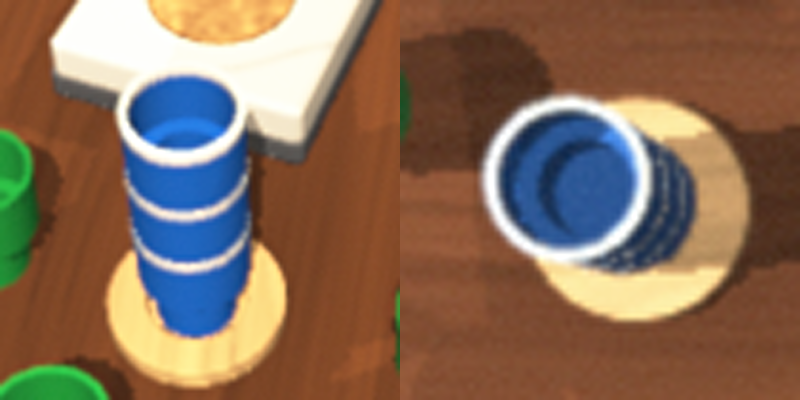

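The crop shows the white-banded stack of three blue cups in its wooden ring, with the top rim centred near top pixel (179,201). The green cups are separate, so this is the target. Next I'll fit the rim and the cork.

Run:
```python
import cv2,numpy as np
from h import *
# rim: triangulate top-cam centre against z candidates, compare to side centre col
for z in (.150,.155,.157,.160,.165):
    p=onplane("top",179.2,201.3,z); print(z,p.round(4),"side:",np.round(proj("side",p),1))
t=np.linspace(0,2*np.pi,80)
for z in (.152,.157,.162):
    p=onplane("top",179.2,201.3,z)
    for c in ("top","side"):
        q=np.array([proj(c,p+[.03*np.cos(a),.03*np.sin(a),0]) for a in t]); print(z,c,q.min(0).round(1),q.max(0).round(1))
# cork segmentation
for c,box in (("top",(230,310,165,225)),("side",(235,300,205,250))):
    im=cv2.imread(f"pics/{c}0.png"); h=cv2.cvtColor(im,cv2.COLOR_BGR2HSV)
    m=((h[...,0]<25)&(h[...,1]>70)&(h[...,2]>120)).astype(np.uint8)
    k=np.zeros_like(m);x0,x1,y0,y1=box;k[y0:y1,x0:x1]=m[y0:y1,x0:x1]
    n,l,s,ce=cv2.connectedComponentsWithStats(k); i=1+np.argmax(s[1:,4]); print(c,s[i],ce[i],onplane(c,*ce[i],.054).round(4))
```

```text
0.15 [0.5255 0.243  0.15  ] side: [256.9 263.3]
0.155 [0.5251 0.242  0.155 ] side: [257.1 261.1]
0.157 [0.525  0.2416 0.157 ] side: [257.2 260.2]
0.16 [0.5247 0.241  0.16  ] side: [257.3 258.9]
0.165 [0.5243 0.24   0.165 ] side: [257.5 256.7]
0.152 top [165.2 187.5] [193.2 215.2]
0.152 side [240.5 250.2] [273.5 275.3]
0.157 top [165.1 187.4] [193.2 215.3]
0.157 side [240.7 248. ] [273.7 273.1]
0.162 top [165.1 187.3] [193.3 215.3]
0.162 side [240.8 245.8] [274.  270.9]
top [ 251  177   39   38 1139] [269.91220369 196.02194908] [0.5487 0.0477 0.054 ]
side [248 213  40  29 909] [267.77557756 226.90429043] [0.5471 0.0523 0.054 ]
```

```bash
python3 -m creep '[[-46,-8,39,0,-10,0,0],[-92,-16,78,0,-20,0,0],[-138,-24,117,0,-30,0,0],[-184,-32,156,0,-40,0,0],[-228,-40,195,0,-50,0,0]]'
cat >> h.py <<'E'
from scipy.spatial.transform import Rotation as Ro
def need(target,yaw=0.0):
    from bench import robot
    o=robot.get_obs(); R=Ro.from_euler("xyz",o["ee_rot"])
    T=Ro.from_euler("xyz",[-np.pi/2,0,yaw])
    print("t",o["time"],"tcp",np.round(o["tool_pos"],4),"rot",np.round(o["ee_rot"],4),"w",round(o["width"],4),"F",np.round(o["wrist_force"],1))
    print("shift mm",(R.inv().apply(np.array(target)-o["tool_pos"])*1000).round(1),"turn",(R.inv()*T).as_rotvec(degrees=True).round(2))
E
python3 -c "
from h import *
need([.524,.2415,.24])"
```

```text
time: 1.12
tool_pos: [0.265, -0.2661, 0.246]
ee_rot: [-1.571, -0.001, -0.458]
wrist_force: [0.5, -0.6, -0.1]
width: 0.0939
t 1.125 tcp [ 0.265  -0.2661  0.246 ] rot [-1.5712e+00 -1.4000e-03 -4.5830e-01] w 0.0939 F [ 0.5 -0.6 -0.1]
shift mm [  7.7   5.8 569.8] turn [  0.04 -26.26   0.07]
```

```bash
python3 -m creep '[[1,0,60,0,-9,0,0],[2,0,120,0,-18,0,0],[3,0,180,0,-26.3,0,0],[4,0,240,0,-26.3,0,0],[5,0,300,0,-26.3,0,0]]'
python3 -c "
from h import *
need([.524,.2415,.24])"
```

```text
time: 1.75
tool_pos: [0.4037, 0.0003, 0.2459]
ee_rot: [-1.571, -0.002, -0.004]
wrist_force: [1.0, 0.2, 0.8]
width: 0.0938
t 1.75 tcp [4.037e-01 3.000e-04 2.459e-01] rot [-1.5715 -0.0017 -0.0041] w 0.0938 F [1.  0.2 0.8]
shift mm [119.3   5.9 241.7] turn [ 0.04 -0.23  0.1 ]
```

```bash
python3 -m creep '[[25,0,50,0,0,0,0],[50,0,100,0,0,0,0],[75,0,150,0,0,0,0],[98,0,198,0,0,0,0],[119,0,241,0,0,0,0]]'
python3 -m creep '[[0,0,0,0,0,0,0]]'
python3 - <<'E'
from h import *
import cv2
need([.524,.2415,.123])
from bench import robot
for c in ("side","top"): cv2.imwrite(f"pics/{c}1.png",robot.snapshot(c)["color"][150:400,100:433])
im=np.hstack([cv2.resize(cv2.imread(f"pics/{c}1.png"),None,fx=1.2,fy=1.2) for c in("side","top")]); cv2.imwrite("pics/p1.png",im)
for c in("side","top"):
    for n in ("blue_top_mid","blue_next_mid"):
        print(c,n,[(r["point"],r["p"]) for r in robot.landmark_of(n,c)])
E
```

```text
time: 2.38
tool_pos: [0.5237, 0.2408, 0.2453]
ee_rot: [-1.571, -0.0, -0.004]
wrist_force: [0.5, 0.3, 0.1]
width: 0.0939
time: 2.5
tool_pos: [0.5234, 0.2412, 0.2437]
ee_rot: [-1.571, 0.002, -0.001]
wrist_force: [-0.2, 0.2, -0.1]
width: 0.0936
t 2.5 tcp [0.5234 0.2412 0.2437] rot [-1.5713e+00  2.4000e-03 -6.0000e-04] w 0.0936 F [-0.2  0.2 -0.1]
shift mm [  0.9 120.7   0.3] turn [ 0.03 -0.03 -0.14]
side blue_top_mid [([0.3843, 0.2751, 0.0363], 0.87), ([0.5188, 0.2409, 0.1252], 0.83), ([0.6422, 0.2254, 0.04], 0.72)]
side blue_next_mid [([0.5229, 0.24, 0.0835], 0.8)]
top blue_top_mid [([0.6424, 0.2273, 0.0386], 0.69), ([0.5272, 0.242, 0.125], 0.59), ([0.3811, 0.2705, 0.0388], 0.46)]
top blue_next_mid [([0.5258, 0.2418, 0.0834], 0.56)]
```

View pics/p1.png

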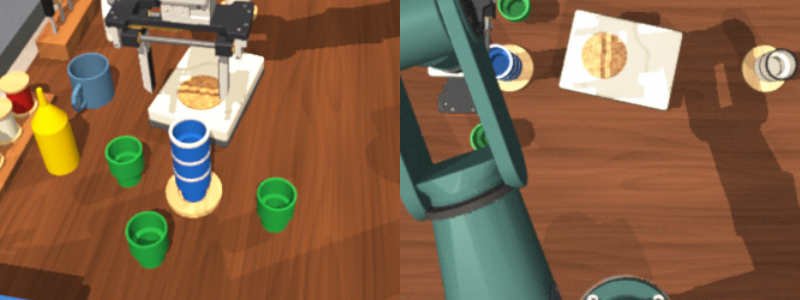

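The picture shows the open fingers straddling the blue stack along x, rim at crop (190,130), and the neighbouring cups well clear and lower. I'm descending to TCP z≈0.126, which keeps the tips above the next cup's rim.

```bash
python3 -m creep '[[0,30,0,0,0,0,0],[0,60,0,0,0,0,0],[1,85,0,0,0,0,0],[1,105,0,0,0,0,0],[1,118,0,0,0,0,0]]'
python3 -m creep '[[0,0,0,0,0,0,0]]'
python3 - <<'E'
from h import *
import cv2
need([.524,.2415,.126])
from bench import robot
im=robot.snapshot("side")["color"][200:350,160:360]
cv2.imwrite("pics/p2.png",cv2.resize(im,None,fx=4,fy=4,interpolation=cv2.INTER_CUBIC))
E
```

```text
time: 3.42
tool_pos: [0.5237, 0.2378, 0.1268]
ee_rot: [-1.571, 0.0, -0.006]
wrist_force: [0.5, -0.1, -0.0]
width: 0.094
time: 3.55
tool_pos: [0.5236, 0.2381, 0.1268]
ee_rot: [-1.571, 0.001, -0.005]
wrist_force: [-0.6, -1.2, -0.2]
width: 0.0941
t 3.55 tcp [0.5236 0.2381 0.1268] rot [-1.5714e+00  1.4000e-03 -5.1000e-03] w 0.0941 F [-0.6 -1.2 -0.2]
shift mm [0.4 0.8 3.4] turn [ 0.04 -0.29 -0.08]
```

View pics/p2.png

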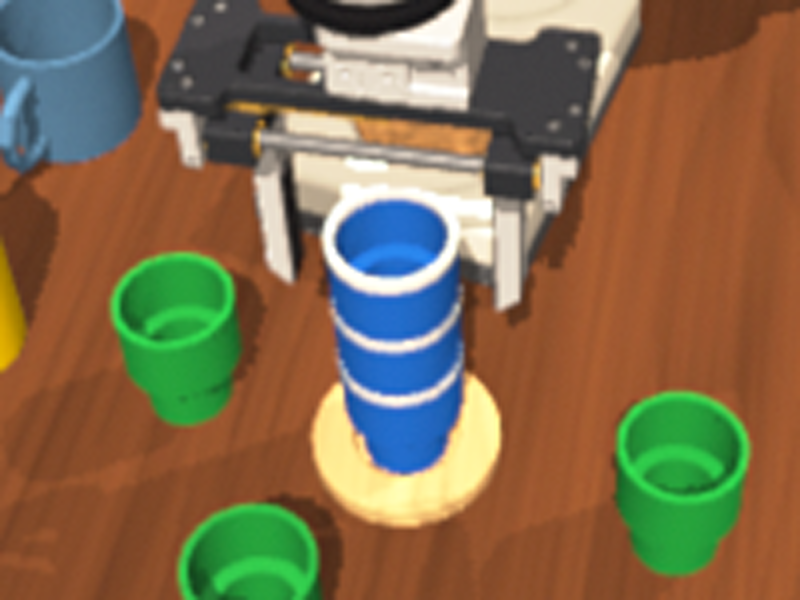

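```bash
python3 -m creep '[[0,0,3.5,0,0,0,0],[0,0,3.5,0,0,0,0]]'
python3 - <<'E'
from h import *
need([.524,.2415,.126])
for x in (.571,.477):
    for y in (.2301,.238,.2461): print(x,y,((np.array(proj("side",[x,y,.1268]))-[160,200])*4).round(0))
print(((np.array(proj("side",[.524,.2415,.157]))-[160,200])*4).round(0))
E
```

```text
time: 3.85
tool_pos: [0.5247, 0.2428, 0.1285]
ee_rot: [-1.57, -0.002, -0.004]
wrist_force: [0.3, 0.8, -0.3]
width: 0.0939
t 3.85 tcp [0.5247 0.2428 0.1285] rot [-1.5702 -0.0018 -0.004 ] w 0.0939 F [ 0.3  0.8 -0.3]
shift mm [-0.7  2.5 -1.3] turn [-0.04 -0.23  0.11]
0.571 0.2301 [302. 253.]
0.571 0.238 [298. 266.]
0.571 0.2461 [294. 279.]
0.477 0.2301 [498. 278.]
0.477 0.238 [495. 291.]
0.477 0.2461 [492. 304.]
[391. 241.]
```

```bash
python3 -m creep '[[0,1,-1,0,0,0,40],[0,1,-1,0,0,0,70],[0,1,-1,0,0,0,85],[0,1,-1,0,0,0,95],[0,1,-1,0,0,0,105]]'
python3 -m creep '[[0,0,0,0,0,0,140],[0,0,0,0,0,0,200],[0,0,0,0,0,0,255],[0,0,0,0,0,0,255]]'
python3 - <<'E'
from h import *
import cv2
need([.524,.2415,.172])
from bench import robot
im=robot.snapshot("side")["color"][200:350,160:360]
cv2.imwrite("pics/p3.png",cv2.resize(im,None,fx=4,fy=4,interpolation=cv2.INTER_CUBIC))
E
```

```text
time: 4.47
tool_pos: [0.5242, 0.2413, 0.1264]
ee_rot: [-1.571, -0.0, -0.004]
wrist_force: [0.2, 0.0, 0.2]
width: 0.0608
time: 4.97
tool_pos: [0.5242, 0.2413, 0.1264]
ee_rot: [-1.571, 0.0, -0.004]
wrist_force: [-0.4, -0.6, -0.2]
width: 0.0607
t 4.975 tcp [0.5242 0.2413 0.1264] rot [-1.5709  0.     -0.0043] w 0.0607 F [-0.4 -0.6 -0.2]
shift mm [ -0.2 -45.6   0.2] turn [ 0.01 -0.25 -0.  ]
```

View pics/p3.png

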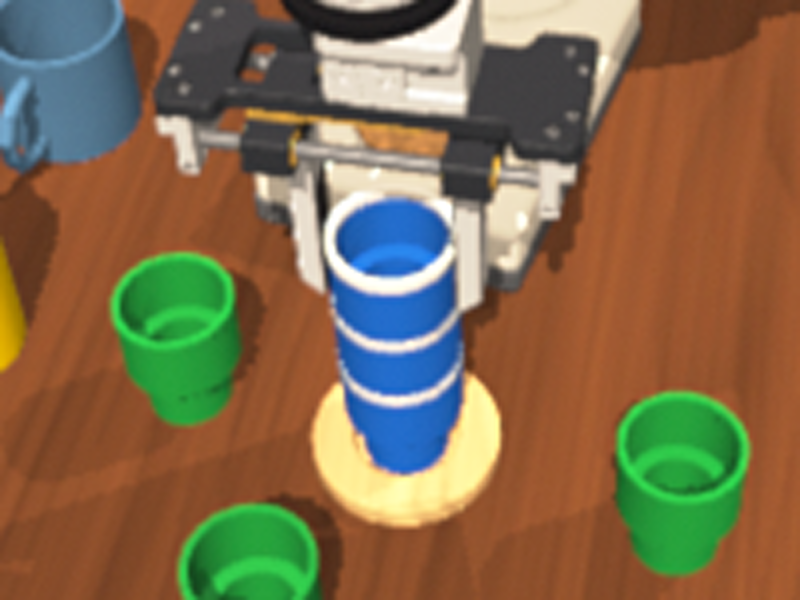

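The fingers hold the top cup at 60.7 mm. I'll lift slowly and straight, then check that the next cup stays behind.

```bash
python3 -m creep '[[0,-3,0,0,0,0,255],[0,-7,0,0,0,0,255],[0,-12,0,0,0,0,255],[0,-18,0,0,0,0,255],[0,-18,0,0,0,0,255]]'
python3 - <<'E'
from h import *
import cv2
need([.524,.2415,.180])
from bench import robot
im=robot.snapshot("side")["color"][200:350,160:360]
cv2.imwrite("pics/p4.png",cv2.resize(im,None,fx=4,fy=4,interpolation=cv2.INTER_CUBIC))
E
```

```text
time: 5.65
tool_pos: [0.5247, 0.2415, 0.1455]
ee_rot: [-1.57, -0.002, -0.004]
wrist_force: [-0.1, -0.6, -1.3]
width: 0.0604
t 5.65 tcp [0.5247 0.2415 0.1455] rot [-1.5703 -0.0017 -0.0042] w 0.0604 F [-0.1 -0.6 -1.3]
shift mm [ -0.6 -34.5   0. ] turn [-0.03 -0.24  0.1 ]
```

View pics/p4.png

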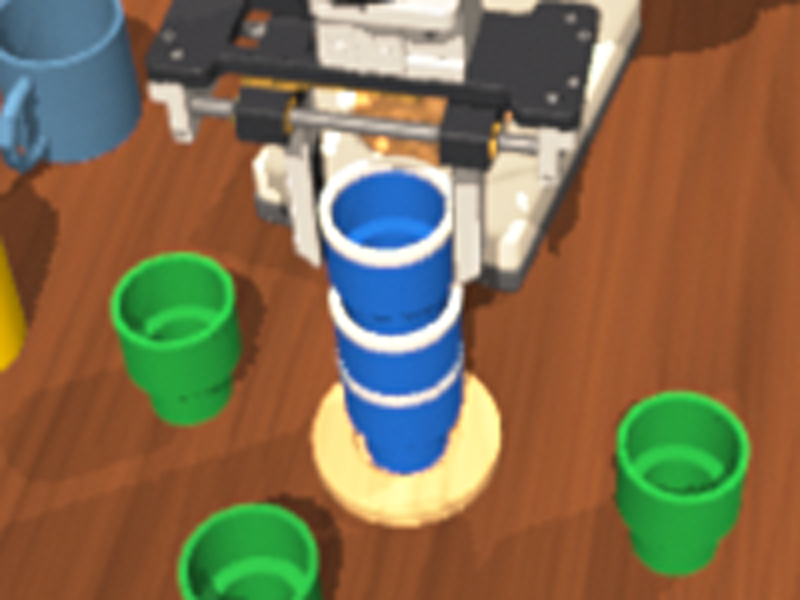

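The top cup rises alone. The next cup's rim stays at crop (397,345) as before. I'll keep going straight up, well beyond 40 mm.

```bash
python3 -m creep '[[0,-8,0,0,0,0,255],[0,-18,0,0,0,0,255],[0,-30,0,0,0,0,255],[0,-42,0,0,0,0,255],[0,-52,0,0,0,0,255]]'
python3 - <<'E'
from h import *
import cv2
need([.548,.051,.194])
from bench import robot
im=robot.snapshot("side")["color"][150:350,140:360]
cv2.imwrite("pics/p5.png",cv2.resize(im,None,fx=3,fy=3,interpolation=cv2.INTER_CUBIC))
E
```

```text
time: 6.32
tool_pos: [0.5244, 0.2414, 0.1978]
ee_rot: [-1.57, -0.001, -0.004]
wrist_force: [0.6, -0.5, -0.7]
width: 0.0606
t 6.325 tcp [0.5244 0.2414 0.1978] rot [-1.5705e+00 -1.2000e-03 -4.3000e-03] w 0.0606 F [ 0.6 -0.5 -0.7]
shift mm [  24.4    3.8 -190.3] turn [-0.02 -0.24  0.07]
```

View pics/p5.png

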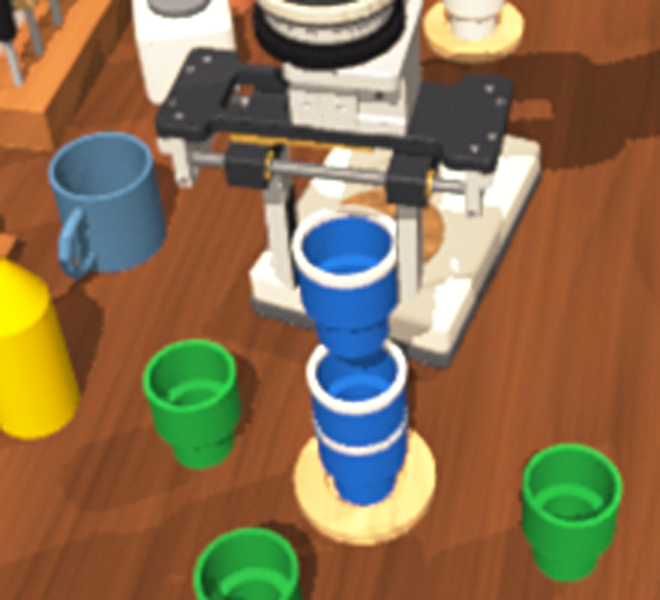

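The cup is free of the stack, its foot above the next rim at crop (357,345), and two cups remain in the ring. Next is the move over the cork.

```bash
python3 -m creep '[[3,-2,-20,0,0,0,255],[8,-2,-60,0,0,0,255],[13,-2,-105,0,0,0,255],[19,-2,-150,0,0,0,255],[24,-2,-185,0,0,0,255]]'
python3 -m creep '[[0,0,-5,0,0,0,255],[0,0,-5,0,0,0,255]]'
python3 - <<'E'
from h import *
import cv2
need([.548,.051,.100])
from bench import robot
ims=[]
for c in ("side","top"):
    im=robot.snapshot(c)["color"][130:330,170:370]; ims.append(cv2.resize(im,(400,400),interpolation=cv2.INTER_CUBIC))
    print(c,[(r["point"],r["p"]) for r in robot.landmark_of("blue_top_mid",c)],[(r["point"],r["p"]) for r in robot.landmark_of("cork_top",c)])
cv2.imwrite("pics/p6.png",np.hstack(ims))
E
```

```text
time: 7.0
tool_pos: [0.5469, 0.0531, 0.1979]
ee_rot: [-1.572, 0.001, -0.006]
wrist_force: [0.4, 0.3, -0.3]
width: 0.0604
time: 7.25
tool_pos: [0.547, 0.0507, 0.1981]
ee_rot: [-1.57, 0.001, -0.006]
wrist_force: [-0.8, 0.6, -0.6]
width: 0.0605
t 7.25 tcp [0.547  0.0507 0.1981] rot [-1.5704e+00  9.0000e-04 -5.5000e-03] w 0.0605 F [-0.8  0.6 -0.6]
shift mm [ 1.1 98.1  0.2] turn [-0.02 -0.32 -0.05]
side [([0.38, 0.2736, 0.0367], 0.94), ([0.6441, 0.2248, 0.0417], 0.8), ([0.5471, 0.0502, 0.1964], 0.72)] []
top [([0.6421, 0.2281, 0.0401], 0.98), ([0.5654, 0.3664, 0.0355], 0.89), ([0.3828, 0.267, 0.0381], 0.83)] []
```

View pics/p6.png

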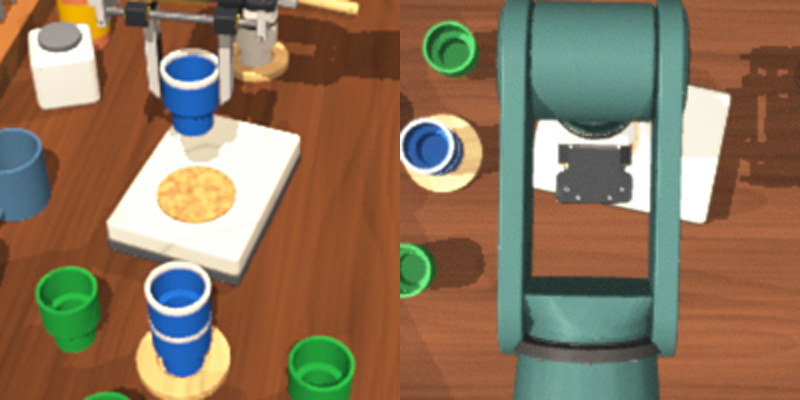

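The cup hangs upright above the cork, which is at crop (196,194); the remaining blue pair and the white stack look unmoved. I'm descending to just above contact.

```bash
python3 -m creep '[[1,20,0,0,0,0,255],[1,45,0,0,0,0,255],[1,65,0,0,0,0,255],[1,80,0,0,0,0,255],[1,90,0,0,0,0,255]]'
python3 -m creep '[[0,0,0,0,0,0,255]]'
python3 - <<'E'
from h import *
import cv2
need([.548,.051,.096])
from bench import robot
im=robot.snapshot("side")["color"][150:300,190:340]; cv2.imwrite("pics/p7.png",cv2.resize(im,(600,600),interpolation=cv2.INTER_CUBIC))
print([(r["point"],r["p"]) for r in robot.landmark_of("blue_top_mid","side")],[(r["point"],r["p"]) for r in robot.landmark_of("cork_top","side")])
E
```

```text
time: 8.18
tool_pos: [0.5482, 0.0515, 0.1077]
ee_rot: [-1.571, 0.0, -0.004]
wrist_force: [-0.3, -0.2, -1.3]
width: 0.0608
time: 8.3
tool_pos: [0.548, 0.0513, 0.1078]
ee_rot: [-1.571, 0.001, -0.004]
wrist_force: [0.4, -1.0, -0.7]
width: 0.0602
t 8.3 tcp [0.548  0.0513 0.1078] rot [-1.5709e+00  1.2000e-03 -4.1000e-03] w 0.0602 F [ 0.4 -1.  -0.7]
shift mm [ 0.  11.8 -0.3] turn [ 0.   -0.23 -0.07]
[([0.6426, 0.2233, 0.0411], 0.87), ([0.3824, 0.2737, 0.0378], 0.8), ([0.5687, 0.3688, 0.0372], 0.61)] [([0.548, 0.0524, 0.0525], 0.89)]
```

View pics/p7.png

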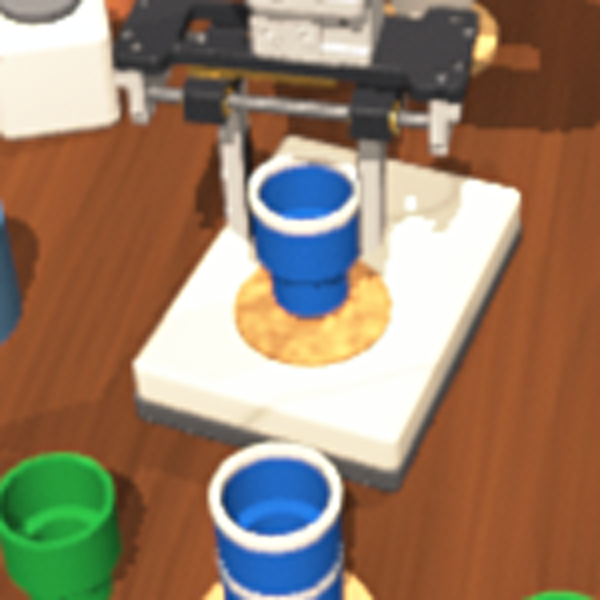

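The cup is a little above the cork, its foot at crop (313,300) and the cork centre near (313,310). I'll lower it in small steps and watch the force.

```bash
python3 -m creep '[[0,2,0,0,0,0,255],[0,4,0,0,0,0,255],[0,6,0,0,0,0,255],[0,7,0,0,0,0,255]]'; python3 -m creep '[[0,1,0,0,0,0,255],[0,2,0,0,0,0,255]]'
```

```text
time: 8.95
tool_pos: [0.5482, 0.0512, 0.1012]
ee_rot: [-1.571, 0.0, -0.004]
wrist_force: [0.8, -0.3, -0.9]
width: 0.0607
time: 9.2
tool_pos: [0.5483, 0.0512, 0.0994]
ee_rot: [-1.571, 0.0, -0.004]
wrist_force: [0.5, -0.2, -1.6]
width: 0.0604
```

```bash
for i in 1; do python3 -m creep '[[0,0.5,0,0,0,0,255],[0,1,0,0,0,0,255]]'; done; python3 -m creep '[[0,0.5,0,0,0,0,255],[0,1,0,0,0,0,255]]'
```

```text
time: 9.45
tool_pos: [0.5484, 0.0512, 0.0984]
ee_rot: [-1.571, -0.0, -0.004]
wrist_force: [-0.4, -0.2, -0.7]
width: 0.0602
time: 9.7
tool_pos: [0.5484, 0.0512, 0.0975]
ee_rot: [-1.571, -0.0, -0.004]
wrist_force: [-0.0, 0.3, 0.1]
width: 0.0606
```

```bash
python3 -m creep '[[0,0.5,0,0,0,0,255],[0,0.5,0,0,0,0,255]]'; python3 -m creep '[[0,0.5,0,0,0,0,255],[0,0.5,0,0,0,0,255]]'; python3 -m creep '[[0,0.5,0,0,0,0,255],[0,0.5,0,0,0,0,255]]'
```

```text
time: 9.95
tool_pos: [0.5483, 0.0512, 0.0969]
ee_rot: [-1.571, 0.0, -0.004]
wrist_force: [-0.4, 0.1, -1.1]
width: 0.0605
time: 10.2
tool_pos: [0.5483, 0.0512, 0.0964]
ee_rot: [-1.571, 0.0, -0.004]
wrist_force: [0.9, 0.1, -0.3]
width: 0.0603
time: 10.45
tool_pos: [0.5483, 0.0512, 0.0959]
ee_rot: [-1.571, 0.0, -0.004]
wrist_force: [-0.4, -0.4, 0.0]
width: 0.0606
```

```bash
python3 -m creep '[[0,0.5,0,0,0,0,255],[0,0.5,0,0,0,0,255]]'; python3 -m creep '[[0,0.5,0,0,0,0,255],[0,0.5,0,0,0,0,255]]'; python3 -m creep '[[0,0.5,0,0,0,0,255],[0,0.5,0,0,0,0,255]]'
python3 - <<'E'
from h import *
import cv2
from bench import robot
im=robot.snapshot("side")["color"][180:260,220:320]; cv2.imwrite("pics/p8.png",cv2.resize(im,(750,600),interpolation=cv2.INTER_CUBIC))
p=[.5483,.0512]
t=np.linspace(0,2*np.pi,60)
q=np.array([proj("side",[p[0]+.022*np.cos(a),p[1]+.022*np.sin(a),.054]) for a in t]);q=(q-[220,180])*7.5
print("foot px if seated",q.min(0).round(),q.max(0).round())
q=np.array([proj("side",[p[0]+.03*np.cos(a),p[1]+.03*np.sin(a),.129]) for a in t]);q=(q-[220,180])*7.5
print("rim px if seated",q.min(0).round(),q.max(0).round())
E
```

```text
time: 10.7
tool_pos: [0.5483, 0.0512, 0.0954]
ee_rot: [-1.571, 0.0, -0.004]
wrist_force: [0.3, -0.2, -1.8]
width: 0.0604
time: 10.95
tool_pos: [0.5483, 0.0512, 0.0949]
ee_rot: [-1.571, 0.0, -0.004]
wrist_force: [-0.8, -0.2, -0.3]
width: 0.0603
time: 11.2
tool_pos: [0.5483, 0.0512, 0.0944]
ee_rot: [-1.571, 0.0, -0.004]
wrist_force: [0.1, 0.2, -1.0]
width: 0.0605
foot px if seated [283. 299.] [427. 400.]
rim px if seated [242.  98.] [449. 235.]
```

View pics/p8.png

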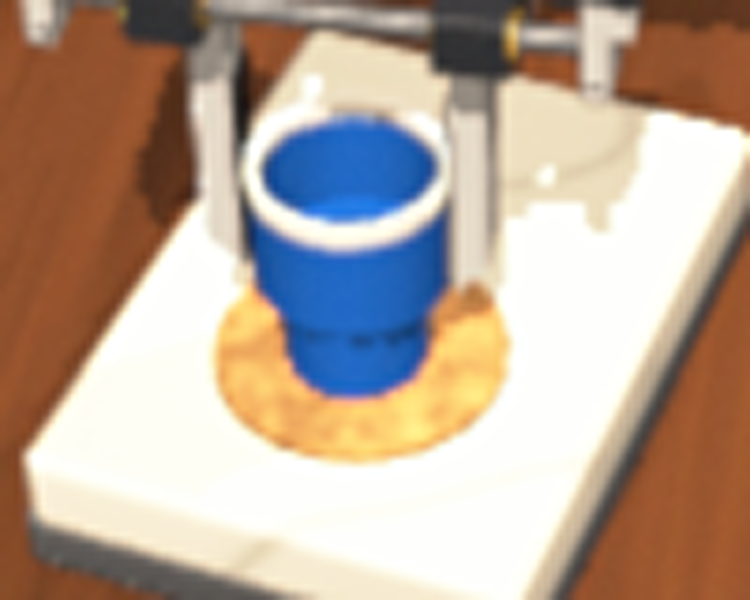

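The foot's lower edge is at crop row ~397, against 400 predicted for seated, so it's about a millimetre short. I'll keep going until the force shows contact.

```bash
python3 -m creep '[[0,0.5,0,0,0,0,255],[0,0.5,0,0,0,0,255]]'; python3 -m creep '[[0,0.5,0,0,0,0,255],[0,0.5,0,0,0,0,255]]'; python3 -m creep '[[0,0.5,0,0,0,0,255],[0,0.5,0,0,0,0,255]]'
```

```text
time: 11.5
tool_pos: [0.5483, 0.0512, 0.0939]
ee_rot: [-1.571, 0.0, -0.004]
wrist_force: [0.8, -0.1, -0.8]
width: 0.0606
time: 11.75
tool_pos: [0.5483, 0.0512, 0.0934]
ee_rot: [-1.571, 0.0, -0.004]
wrist_force: [-0.2, -0.2, -0.8]
width: 0.0605
time: 12.0
tool_pos: [0.5483, 0.0512, 0.0929]
ee_rot: [-1.571, 0.0, -0.004]
wrist_force: [-0.9, 0.1, -0.6]
width: 0.0603
```

```bash
python3 -m creep '[[0,0.5,0,0,0,0,255],[0,0.5,0,0,0,0,255]]'; python3 -m creep '[[0,0.5,0,0,0,0,255],[0,0.5,0,0,0,0,255]]'; python3 -m creep '[[0,0.5,0,0,0,0,255],[0,0.5,0,0,0,0,255]]'
python3 - <<'E'
from h import *
import cv2
from bench import robot
im=robot.snapshot("side")["color"][180:260,220:320]; cv2.imwrite("pics/p9.png",cv2.resize(im,(750,600),interpolation=cv2.INTER_CUBIC))
print(robot.get_obs()["wrist_force"],robot.get_obs()["tool_pos"])
E
```

```text
time: 12.25
tool_pos: [0.5483, 0.0512, 0.0925]
ee_rot: [-1.571, 0.0, -0.004]
wrist_force: [-0.1, -0.3, -0.6]
width: 0.0605
time: 12.5
tool_pos: [0.5484, 0.0512, 0.0924]
ee_rot: [-1.571, -0.0, -0.004]
wrist_force: [-1.2, -0.2, 2.5]
width: 0.0604
time: 12.75
tool_pos: [0.5484, 0.0512, 0.0924]
ee_rot: [-1.571, -0.0, -0.004]
wrist_force: [-2.5, -0.5, 5.9]
width: 0.0606
[-1.98020093 -0.07415981  4.36884944] [0.54840823 0.05119859 0.09238727]
```

View pics/p9.png

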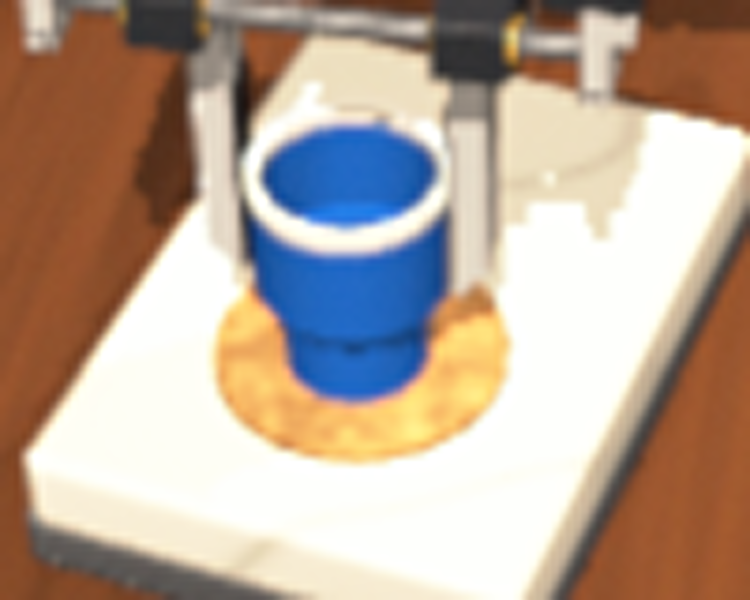

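Contact is confirmed: the force rose to about +5 N, z stopped at 0.0924, and the foot edge sits at row 400 as predicted, well inside the cork. I'll relieve slightly and open gradually.

```bash
python3 -m creep '[[0,-0.5,0,0,0,0,255],[0,-0.5,0,0,0,0,100],[0,-0.5,0,0,0,0,85],[0,-0.5,0,0,0,0,70],[0,-0.5,0,0,0,0,50]]'; python3 -m creep '[[0,0,0,0,0,0,25],[0,0,0,0,0,0,0],[0,0,0,0,0,0,0]]'
python3 - <<'E'
from h import *
import cv2
from bench import robot
im=robot.snapshot("side")["color"][180:260,220:320]; cv2.imwrite("pics/p10.png",cv2.resize(im,(750,600),interpolation=cv2.INTER_CUBIC))
E
```

```text
time: 13.42
tool_pos: [0.5482, 0.0512, 0.0913]
ee_rot: [-1.571, 0.001, -0.004]
wrist_force: [0.4, -0.2, -0.6]
width: 0.074
time: 13.8
tool_pos: [0.5484, 0.0512, 0.092]
ee_rot: [-1.571, -0.0, -0.004]
wrist_force: [-0.4, -0.2, -0.7]
width: 0.094
```

View pics/p10.png

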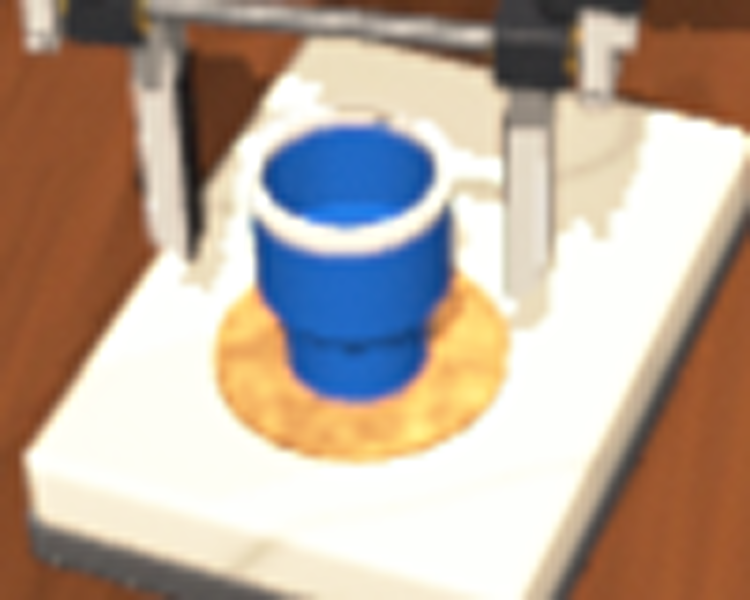

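The fingers are clear on both sides and the cup stands upright on the cork. I'll retreat straight up.

```bash
python3 -m creep '[[0,-10,0,0,0,0,0],[0,-30,0,0,0,0,0],[0,-60,0,0,0,0,0],[0,-100,0,0,0,0,0],[0,-140,0,0,0,0,0]]'; python3 -m creep '[[-30,0,-40,0,0,0,0],[-70,0,-90,0,0,0,0],[-110,0,-140,0,0,0,0],[-150,0,-190,0,0,0,0],[-180,0,-230,0,0,0,0]]'; python3 -m creep '[[0,0,0,0,0,0,0],[0,0,0,0,0,0,0]]'
python3 - <<'E'
from h import *
import cv2
from bench import robot
for c in ("side","top"):
    s=robot.snapshot(c)["color"]; cv2.imwrite(f"pics/{c}11.png",s)
    for n in ("blue_top_mid","blue_next_mid","white_top_mid"):
        print(c,n,[(r["point"],r["p"]) for r in robot.landmark_of(n,c)])
print(robot.get_obs()["time"],robot.get_obs()["tool_pos"])
E
```

```text
time: 14.48
tool_pos: [0.5483, 0.0512, 0.234]
ee_rot: [-1.571, -0.001, -0.004]
wrist_force: [0.9, -0.6, -0.0]
width: 0.0938
time: 15.1
tool_pos: [0.366, -0.1793, 0.2331]
ee_rot: [-1.572, -0.002, -0.004]
wrist_force: [-0.3, -1.0, -0.6]
width: 0.0942
time: 15.35
tool_pos: [0.3677, -0.1779, 0.2327]
ee_rot: [-1.571, -0.001, -0.005]
wrist_force: [-0.2, 0.2, -0.2]
width: 0.0941
side blue_top_mid [([0.3822, 0.2732, 0.0373], 0.97), ([0.5485, 0.0512, 0.0884], 0.95), ([0.6437, 0.223, 0.04], 0.7), ([0.5693, 0.3678, 0.0345], 0.64)]
side blue_next_mid [([0.5206, 0.2394, 0.0865], 0.96)]
side white_top_mid [([0.5259, -0.2833, 0.0878], 0.98)]
top blue_top_mid [([0.3822, 0.2683, 0.0377], 0.98), ([0.5469, 0.0506, 0.0931], 0.87), ([0.6423, 0.2291, 0.0391], 0.79), ([0.5667, 0.3668, 0.0377], 0.59)]
top blue_next_mid [([0.5219, 0.2387, 0.0821], 0.83)]
top white_top_mid [([0.5282, -0.2826, 0.0783], 0.62)]
15.75 [ 0.36774501 -0.17742217  0.23187166]
```

View pics/side11.png

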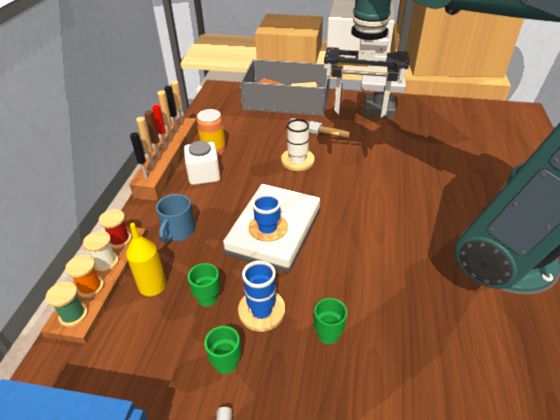

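View pics/top11.png

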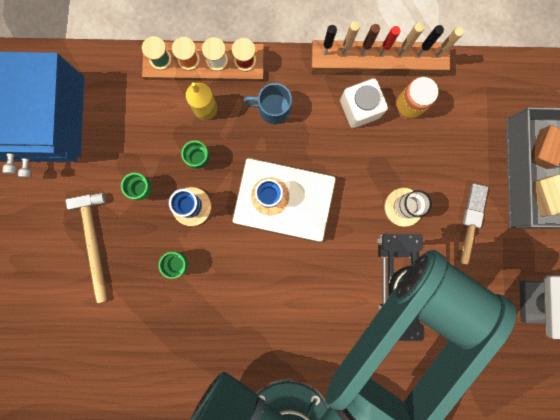

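The blue cup stands upright on the cork: side (267,215), top (269,194). Two blue cups remain nested in the ring: side (260,290). The white stack, side (298,143), and the green cups haven't moved. The arm is clear of everything.

```bash
python3 -c "
from bench import robot
print(robot.close_job())"
```

```text
the job is handed in; nothing more can be done
None
```

The top blue cup now stands upright near the middle of the cork disc. I handed the job in at about 15.8 s of the 35 s; the hand-in gives no verdict.

- **Grasp and lift:** I gripped the cup at 60.5 mm, keeping the fingertips above the next cup's rim by my estimate. I lifted it straight up about 70 mm, and pictures during the lift showed the next cup staying put.
- **Set-down:** I lowered it in 0.5 mm steps until the wrist force read about 6 N. Then I eased off, opened the fingers and backed away.
- **Final checks:** Both cameras show the cup at about (0.548, 0.051), within about 4 mm of the measured cork centre, so its foot has roughly 20 mm of cork all round. The other two blue cups are still nested, and the white stack is where it was. No green cup moved, and the arm is touching nothing.
- **Disagreements:**
  - The cup touched down about 6 mm lower than I had worked out from the stack's nominal heights, probably because the stack sits slightly higher in its ring than I assumed.
  - The network heights were a few millimetres apart between cameras.
  - The networks also reported the green cups as the blue one, so I told them apart by colour.

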